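Clamp the dosing cup with the inner knob only

ROBOT

A 6-joint arm with a two-finger parallel gripper is mounted at the origin on a cart in front of the work surface, level with it; the furniture and walls round the work are solid. World frame = base frame: x ahead of the robot, y to its left, z up, the work surface at z = 0. Lengths are in m, angles in degrees, forces in N, time in s.
With the tool pointing down it reaches from about 0.425 to 0.95 m from the base axis. Payload 14.7 kg.
Tool frame: the origin (TCP) lies midway between the tips of the shut fingers; the grasp point (between the pads) lies 19 mm behind it; z points along the fingers, y is the line along which they close (so a half turn about z gives the same grasp; the last joint's range is limited). The gripper opens to 85 mm and grips with 20 to 120 N. Pads are 22 mm wide; open, the fingers measure 114 mm over their backs; the gripper's body (76 mm by 85 mm) begins 54 mm behind the grasp point. The pads swing forward as they close: fully open they stand 13 mm farther back than shut.
Start: joints at [74.278, 27.513, 91.461, -0, 61.026, -2.67], TCP at [0.147, 0.633, 0.231] pointing down, gripper open.
Joint ranges: [-157.49, 157.49], [-46.99, 117.5], [13.45, 153.17], [-89.5, 269.5], [5.16, 153.95], [-167.48, 167.48]. Speed limits (degrees/s): [108.29, 108.29, 136.94, 172.46, 172.46, 172.46].

INTERFACE

Orientations are given as a 3x3 rotation matrix whose columns are the frame's x, y, z axes.
In Python, from rig import observe, grab_frame, calibration, close_job, find_in, regions_of, mark_of gives the robot as it stands. The module is installed in compiled form; this text tells all that it offers.
- The arm moves only by the tool carry_out, never from a script. Its argument "targets" is a list of rows, each a list of 3 entries, a list of its own where there are three numbers: the shift along the tool's x, y, z each as a share of 250 mm, from -1 to 1, then the turn about the tool's z as a share of pi rad, from -1 to 1, then the finger opening in mm, from 0 to 85.4. In form: [[[x, y, z], turn, jaw], ...]. A call has 1 to 10 rows; each row shifts and turns the commanded pose from where the row before left it, along the tool's axes as they then stand; what a row does not reach is not made up. A row lasts 1/12 s, in which the tool goes at most 41.7 mm and 7.16 degrees, less where a joint would pass 70% of its speed; a pose out of reach is approached as far as the arm can. A call with a number of a shift or a turn outside -1 to 1 is refused whole. A call with a gripper value outside its range is refused whole. The fingers move at their own pace and stop on an object; "grip_force" is the grip in N (left out, the last holds). Time passes only in rows, so rows that do not move let the fingers close. It gives the time, the measured TCP pose, the force, the opening and the grip force at its end, in the units of the state.
- observe(): the state, without advancing time (a new reading comes with each control period).
- grab_frame(name): name is "scene" or "top" or "wrist"; returns (picture, depth): 400x640x3 uint8, blue, green, red; 400x640 float32, m along the optical axis (not along the pixel's ray), 0 where there is no reading.
- calibration(name): a dict with "fov_y" (degrees; the focal length in pixels is half the picture's height over the tangent of half this angle, whatever the lens; pixels are square), "cx", "cy" (the principal point, pixels), "R" (3x3) and "t" (3): a world point X has camera coordinates R X + t; the wrist camera has in their place "hand_eye" (4x4, takes a point from camera to tool coordinates, whose origin is the TCP and whose axes are the flange's). Camera axes: x right, y down, z forward; pixel columns grow to the right and rows downward; lengths in m; the calibration is good to about 2 mm. A picture is of the moment at which its call begins: read the wrist's pose just before it. calibration takes no time and is no camera call.
- close_job(): hands the job in; it is judged then, once.
Trained networks look in the newest picture that a camera, given by its name, has taken for a name from the list of things; names that differ only in an ending like _2 or _b are one class to them, and where a whole thing is asked for, a point or a joint stands for the part that bears it (a point fixed in the world has none). Each returns a list of dicts, best first, with "confidence" (0 to 1); they miss things now and then, are a little off and sometimes report something else, mostly with a low value. They report only what shows in the picture. A call takes as long as a camera call.
- find_in(thing, camera): "bbox" ([centre column, centre row, width, height] in pixels, round what is visible of it).
- regions_of(thing, camera): "pixels" (400x640 bool, what is visible of it) and "bbox" ([centre column, centre row, width, height] in pixels, round what is visible of it).
- mark_of(thing, camera): "at" ([column, row] in pixels: a listed point, or the origin of a listed thing).
The state is a dict: "time_s": time; "qpos": joint angles; "joint_vel": joint speeds; "joint_efforts": joint torques, N m; "tool_pos": TCP position; "tcp_rot": TCP orientation; "ft_force": force on the tool from outside, world axes, zero at the start; "ft_torque": the same for the moment, N m; "grip_width": finger opening in m; "grip_force": force on a finger pad.
Only numpy, scipy, OpenCV 4.12 (cv2) and the standard library are available. Lean on these libraries where they do the work, as an engineer would, in place of code of your own. Each camera call takes 0.05 s, during which the arm holds its last target. There are 200 camera calls.

TASK

Stand the black dosing cup upright on the plate of the dosing stand, between the clamp pad and the two steel stops, and let go of it. Then turn only the small inner knob clockwise until the pad presses the cup snugly against the stops, with about 12 N (a firm finger push), never so hard that the thin cup is crushed; the wide ring round the knob holds the dose setting and must stay as it is set. Leave the glass, the upturned espresso cup and the spice jar near the work where they stand.

Things in the scene. Friction and masses are not known exactly. Their poses are not given: they have to be found in the camera images.
- dosing_cup: Black plastic dosing cup, round, thin-walled, open at the top, slightly tapered: 52 mm across at the foot, 56 mm at the rim, 70 mm tall, 60 g, starting upright on the worktop. Origin at the centre of its underside, z up along its axis.
- dosing_stand: Dosing stand, fixed to the worktop. Dark steel base plate 200 (x) x 90 (y) x 10 mm. On its -x half a grey clamp housing (x -88 to -18, y -39 to 39 mm, top at z = 50) with ring and knob on top, their common upright axis at x = -53, y = 0; on its +x half the place for the cup. Origin at the centre of the plate's underside, z up; x runs from the housing to the two stops.
- cup_seat (a point): Point on the plate's top (z = 10 mm) under the axis of a cup pushed home against the stops: two steel posts 12 mm thick, 26 mm further along the stand's x, 20 mm either side, tops at z = 48. Axes as the stand's. At the start there is 3 to 10 mm of play between pad and seated cup: set the cup down about 3 mm short of here (toward the pad). Its +-y sides are clear for fingers.
- clamp_pad: Clamp pad: a steel plate on a rod from the housing, bearing a rubber face 26 wide x 22 high x 8 mm thick, its centre 36 mm above the worktop. Origin at the back of the uncompressed rubber, on the rod's axis; x (the stand's x) points to the cup, the free face is at x = 8 mm. The face is sprung on the plate, 5 N per mm, up to 6 mm. How far it reaches for a given knob angle differs by up to 5 mm.
- knob_grip (a point): Grip point of the small inner knob, on the common axis, 74 mm above the worktop. The knob has a bar grip 30 mm long and 12 mm thick, reaching from 65 to 81 mm above the worktop (3 to 19 mm above the ring), on a round foot 31 mm across. The point's x points along the bar, y across its thickness, z up.
- clamp_knob (a joint): Turn of the inner knob, rad; grows clockwise seen from above (tightening), 0 to 1.7, starting at 0 to 0.15. It drives the pad 10 mm per rad toward the cup. Friction 0.15 N m while turning (paused, only some 0.05 may be felt); once the pad presses, 0.010 N m more per newton (0.12 more at 12 N), about 4 to 5 N per 0.1 rad. Let go, it stays put to about 15 N.
- ring_mark (a point): Black line on the outer ring, 24 mm from the common axis. The ring is knurled metal, 53 mm across, its flat top 62 mm above the worktop, 3 mm below the underside of the knob's bar. The knob turns freely inside it. It turns very easily (0.03 N m): fingertips that press on its top or rub its rim with 2 N or so while the knob is turned drag it along, so they must stay in the gap above it.
- shot_glass_0: Shot glass, 47 mm wide, 58 mm tall, standing near the stand; bystander. Origin at the centre of its underside.
- espresso_cup_0: Cream espresso cup standing upside down, about 64 x 91 x 50 mm with its handle; bystander. Origin at the middle of its underside.
- spice_jar_1: Spice jar with a red lid, 45 mm wide, 108 mm tall; bystander. Origin at the centre of its underside.

How it is judged:
By the outcome, as a careful person would: the job done as asked, in the order asked, and still so for the second after the job is handed in, with the robot touching nothing.
It also fails if it takes over 58 s, if anything falls off the work surface, if the arm or the gripper's body presses on something with over 40 N, if the wrist force passes 120 N, or if a joint passes its speed limit or range.

## Working session

There is one attempt and no reset: what is moved stays moved. The work goes in short steps, Python scripts to look and compute and a tool call to move; the robot and the scene stay as the last step left them, time stands still between calls to the robot, and variables do not carry over. Pictures are saved under pics/ and viewed, at most 10 in all, crops included, and the job is handed in when it is done.

Besides the shell and the picture viewer there is one more tool, called after ">>>" in YAML: its name, and indented under it one key for each argument. carry_out: Moves the arm, as the interface text tells. Shift numbers are shares of 250 mm and turn numbers shares of pi rad, none past 1 either way. Its arguments: {"type":"object","properties":{"targets":{"type":"array","items":{"type":"array"}},"grip_force":{"type":"number"}},"required":["targets"]}

```bash
mkdir -p pics; cat > h.py <<'E'
import numpy as np, cv2
from rig import observe, grab_frame, calibration, close_job, find_in, regions_of, mark_of
def cam(name):
    c=calibration(name); f=200/np.tan(np.radians(c['fov_y'])/2)
    if name=='wrist':
        s=observe(); T=np.eye(4);T[:3,:3]=s['tcp_rot'];T[:3,3]=s['tool_pos']
        M=T@np.array(c['hand_eye']); return f,c['cx'],c['cy'],M[:3,:3],M[:3,3]
    R=np.array(c['R']);t=np.array(c['t']); return f,c['cx'],c['cy'],R.T,-R.T@t
def ray(C,u,v):
    f,cx,cy,R,o=C; return o,R@np.array([(u-cx)/f,(v-cy)/f,1.])
def atz(C,uv,z):
    o,d=ray(C,*uv); return o+d*(z-o[2])/d[2]
def tri(Cs,uvs):
    A=0;b=0
    for C,uv in zip(Cs,uvs):
        o,d=ray(C,*uv); d=d/np.linalg.norm(d);P=np.eye(3)-np.outer(d,d);A=A+P;b=b+P@o
    return np.linalg.solve(A,b)
def cloud(C,D,mask):
    v,u=np.nonzero(mask&(D>0)); z=D[v,u];f,cx,cy,R,o=C
    return (R@np.stack([(u-cx)/f*z,(v-cy)/f*z,z])).T+o
E
cat > a.py <<'E'
from h import *
np.set_printoptions(precision=4,suppress=True)
s=observe();print(s['time_s'],s['tool_pos'],s['tcp_rot'],s['grip_width'],s['ft_force'])
Cs={}
for n in ['scene','top','wrist']:
    C=cam(n);Cs[n]=C;p,D=grab_frame(n);cv2.imwrite(f'pics/{n}0.png',p);np.save(f'{n}0.npy',D)
    print(n,'cam at',C[4],'fwd',C[3][:,2],'depth frac',(D>0).mean())
    for th in ['dosing_cup','dosing_stand','shot_glass_0','espresso_cup_0','spice_jar_1']:
        r=regions_of(th,n)
        if r:
            P=cloud(C,D,r[0]['pixels'])
            print(th,round(r[0]['confidence'],2),r[0]['bbox'],len(P), (np.percentile(P,[2,50,98],axis=0).round(3).tolist() if len(P) else ''))
    for th in ['dosing_cup','cup_seat','knob_grip','ring_mark','clamp_pad','dosing_stand']:
        m=mark_of(th,n)
        if m: print(' mark',th,[(round(x['confidence'],2),np.round(x['at'],1).tolist()) for x in m[:2]])
E
python3 a.py; python3 -c "
import cv2,numpy as np
a=cv2.imread('pics/scene0.png');b=cv2.imread('pics/top0.png')
cv2.imwrite('pics/st0.png',cv2.resize(np.vstack([a,b]),(480,600)))"
```

```text
0.0 [0.1467 0.6328 0.2307] [[-0.9742  0.2259 -0.0003]
 [ 0.2259  0.9742 -0.0012]
 [ 0.0001 -0.0012 -1.    ]] 0.08534240832900088 [ 0.2974  0.4477 -0.0957]
scene cam at [ 0.2158 -0.1984  0.7119] fwd [ 0.4215  0.4752 -0.7723] depth frac 0.99583203125
dosing_cup 0.68 [234.8, 175.1, 30.6, 43.0] 1053 [[0.457, 0.339, 0.002], [0.483, 0.359, 0.046], [0.511, 0.394, 0.072]]
dosing_stand 0.79 [315.1, 254.3, 97.1, 98.7] 4764 [[0.45, 0.048, 0.007], [0.488, 0.114, 0.018], [0.544, 0.235, 0.081]]
shot_glass_0 0.96 [364.3, 183.4, 23.2, 33.6] 646 [[0.645, 0.166, 0.003], [0.666, 0.187, 0.04], [0.689, 0.209, 0.061]]
espresso_cup_0 0.83 [435.6, 224.1, 36.6, 44.1] 1081 [[0.686, -0.011, 0.004], [0.701, 0.031, 0.036], [0.732, 0.063, 0.052]]
spice_jar_1 0.65 [338.1, 147.6, 26.1, 54.8] 1043 [[0.661, 0.258, 0.005], [0.672, 0.269, 0.075], [0.702, 0.297, 0.111]]
 mark dosing_cup [(0.55, [238.2, 188.7]), (0.5, [436.6, 227.1])]
 mark knob_grip [(0.74, [329.5, 249.9])]
 mark ring_mark [(0.66, [319.9, 252.0])]
 mark clamp_pad [(0.67, [310.0, 236.8]), (0.37, [362.1, 192.9])]
 mark dosing_stand [(0.7, [310.9, 254.8]),
[... 365 characters left out ...]
.67 [339.4, 178.9, 14.3, 21.9] 312 [[0.646, 0.17, 0.01], [0.676, 0.19, 0.033], [0.692, 0.21, 0.061]]
espresso_cup_0 0.89 [397.8, 164.1, 34.6, 22.8] 587 [[0.688, -0.004, 0.004], [0.705, 0.043, 0.037], [0.735, 0.072, 0.052]]
spice_jar_1 0.71 [298.4, 167.8, 21.4, 27.6] 478 [[0.661, 0.261, 0.008], [0.672, 0.281, 0.106], [0.702, 0.303, 0.111]]
 mark dosing_cup [(0.58, [266.2, 250.0])]
 mark cup_seat [(0.67, [329.8, 241.5])]
 mark knob_grip [(0.7, [378.3, 247.2]), (0.53, [328.8, 242.5])]
 mark ring_mark [(0.5, [367.9, 250.7])]
 mark clamp_pad [(0.43, [347.6, 243.9])]
 mark dosing_stand [(0.91, [350.4, 247.7])]
wrist cam at [0.0656 0.6524 0.3751] fwd [ 0.3159 -0.0734 -0.946 ] depth frac 0.996109375
```

View pics/st0.png

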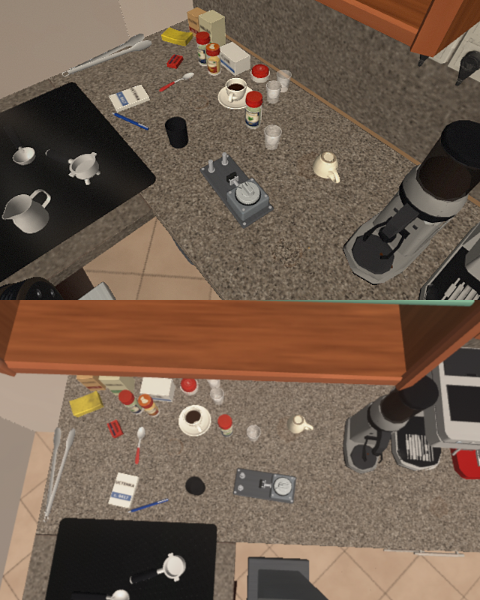

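```bash
cat > b.py <<'E'
from h import *
np.set_printoptions(precision=4,suppress=True)
S=cam('scene');T=cam('top')
for n,a,b in [('cup',(238.2,188.7),(266.2,250)),('knob',(329.5,249.9),(378.3,247.2)),('ring',(319.9,252),(367.9,250.7)),('pad',(310,236.8),(347.6,243.9)),('stand',(310.9,254.8),(350.4,247.7))]:
    print(n,tri([S,T],[a,b]))
print('seat z.01',atz(T,(329.8,241.5),.01))
# depth-based: points by height bands
for n,C in [('scene',S),('top',T)]:
    D=np.load(f'{n}0.npy'); P=cloud(C,D,np.ones(D.shape,bool))
    def box(lo,hi): 
        return P[np.all((P>lo)&(P<hi),axis=1)]
    for nm,lo,hi in [('cuprim',(.44,.31,.062),(.54,.42,.08)),('knobtop',(.44,.0,.072),(.56,.26,.09)),('housing',(.42,.0,.042),(.58,.26,.058)),('plate',(.4,-.02,.006),(.6,.3,.014))]:
        Q=box(lo,hi)
        if len(Q)>5:
            r=cv2.minAreaRect(Q[:,:2].astype(np.float32)*1000)
            print(n,nm,len(Q),Q.mean(0),'rect',r, 'z',np.median(Q[:,2]))
        if nm=='cuprim' and len(Q)>10:
            A=np.c_[2*Q[:,:2],np.ones(len(Q))];x=np.linalg.lstsq(A,(Q[:,:2]**2).sum(1),rcond=None)[0]
            print('circle',x[:2],np.sqrt(x[2]+x[0]**2+x[1]**2))
E
python3 b.py
```

```text
cup [0.4812 0.3598 0.0089]
knob [0.4915 0.0927 0.0803]
ring [0.4865 0.1129 0.0543]
pad [0.5033 0.1596 0.0326]
stand [ 0.4985  0.1504 -0.0124]
seat z.01 [0.51   0.2028 0.01  ]
scene cuprim 235 [0.4835 0.3666 0.0678] rect ((484.0082092285156, 366.22845458984375), (56.256500244140625, 55.07921600341797), 30.95607566833496) z 0.06798749586002428
circle [0.4841 0.3664] 0.02716437241385714
scene knobtop 153 [0.4913 0.0907 0.0808] rect ((492.5841979980469, 92.04116821289062), (30.18875503540039, 12.992146492004395), 80.62435150146484) z 0.08215248229806071
scene housing 1117 [0.4874 0.1    0.0497] rect ((497.7215576171875, 142.5452117919922), (172.59556579589844, 77.0388412475586), 83.64379119873047) z 0.05030486369712017
scene plate 2278 [0.4927 0.157  0.011 ] rect ((489.34765625, 106.55999755859375), (282.72235107421875, 112.07869720458984), 76.11348724365234) z 0.01107806391400562
top cuprim 81 [0.485  0.37   0.0688] rect ((484.1163635253906, 368.7117919921875), (53.50263214111328, 55.83161544799805), 1.8151159286499023) z 0.0694490681159694
circle [0.484  0.3679] 0.02712095173500679
top knobtop 78 [0.493  0.0946 0.0807] rect ((493.46771240234375, 94.0687484741211), (29.761632919311523, 12.040314674377441), 81.67913818359375) z 0.08106705938946768
top housing 659 [0.4928 0.1096 0.0494] rect ((499.1154479980469, 144.58070373535156), (171.45765686035156, 77.93868255615234), 83.58743286132812) z 0.04967394928588109
top plate 1713 [0.4997 0.1756 0.0103] rect ((496.7079162597656, 114.90520477294922), (302.0141296386719, 119.02896118164062), 76.7882080078125) z 0.010346161504688922
```

The scene view shows the black cup at about (177,132) and the stand at about (237,187), with the posts toward the cup. The top view shows the cup at (195,486) and the stand at (265,486). Triangulation and depth agree: the cup is at (0.484, 0.367), the stand's x axis points at 83.6°, and the knob is at (0.493, 0.093). I'll turn the tool to the stand's axes and go above the cup.

>>> carry_out:
  targets:
    - [[0, 0, 0], 0.033, 85]
    - [[0, 0, 0], 0.033, 85]
    - [[0, 0, 0], 0.033, 85]
    - [[0, 0, 0], 0.033, 85]
    - [[0, 0, 0], 0.033, 85]
    - [[0, 0, 0], 0.033, 85]
    - [[0, 0, 0], 0.033, 85]
    - [[0, 0, 0], 0.033, 85]
    - [[0, 0, 0], 0.033, 85]
    - [[0, 0, 0], 0.033, 85]
  grip_force: 20

```text
time_s: 2.63
tool_pos: [0.1468, 0.6332, 0.2313]
tcp_rot: [[-0.297, 0.955, -0.0], [0.955, 0.297, -0.0], [-0.0, -0.0, -1.0]]
ft_force: [0.7, -0.1, -0.9]
grip_width: 0.0852
grip_force: 0.0
```

>>> carry_out:
  targets:
    - [[0, 0, 0], 0.033, 85]
    - [[0, 0, 0], 0.033, 85]
    - [[0, 0, 0], 0.033, 85]
    - [[0, 0, 0], 0.033, 85]
    - [[-0.07, 0.12, 0.02], 0, 85]
    - [[-0.07, 0.12, 0.02], 0, 85]
    - [[-0.07, 0.12, 0.02], 0, 85]
    - [[-0.07, 0.12, 0.02], 0, 85]
    - [[-0.07, 0.12, 0.02], 0, 85]
    - [[-0.07, 0.12, 0.02], 0, 85]

```text
time_s: 3.47
tool_pos: [0.3155, 0.5082, 0.2012]
tcp_rot: [[0.108, 0.994, 0.0], [0.994, -0.108, 0.0], [0.0, 0.0, -1.0]]
ft_force: [-0.2, 0.1, -0.3]
grip_width: 0.0849
grip_force: 0.0
```

>>> carry_out:
  targets:
    - [[-0.07, 0.12, 0.02], 0, 85]
    - [[-0.07, 0.12, 0.02], 0, 85]
    - [[-0.07, 0.12, 0.02], 0, 85]
    - [[-0.07, 0.12, 0.02], 0, 85]
    - [[-0.07, 0.12, 0.02], 0, 85]
    - [[-0.07, 0.12, 0.02], 0, 85]
    - [[0, 0, 0], 0, 85]
    - [[0, 0, 0], 0, 85]

```text
time_s: 4.13
tool_pos: [0.4832, 0.3841, 0.1709]
tcp_rot: [[0.111, 0.994, -0.0], [0.994, -0.111, -0.0], [-0.0, -0.0, -1.0]]
ft_force: [-0.6, 0.3, 0.4]
grip_width: 0.0853
grip_force: 0.0
```

```bash
cat > c.py <<'E'
from h import *
np.set_printoptions(precision=4,suppress=True)
C=cam('wrist');p,D=grab_frame('wrist');cv2.imwrite('pics/w1.png',p);print(C[4],C[3][:,2])
np.savez('w1.npz',D=D,o=C[4],R=C[3])
P=cloud(C,D,np.ones(D.shape,bool))
Q=P[np.all((P>(.42,.3,.06))&(P<(.55,.44,.08)),axis=1)]
print(len(Q),Q.min(0),Q.max(0))
Q=Q[Q[:,2]>.064]
A=np.c_[2*Q[:,:2],np.ones(len(Q))];x=np.linalg.lstsq(A,(Q[:,:2]**2).sum(1),rcond=None)[0]
print('circle',x[:2],np.sqrt(x[2]+x[0]**2+x[1]**2), cv2.minEnclosingCircle(Q[:,:2].astype(np.float32)*1000))
for th in ['dosing_cup','cup_seat','knob_grip','ring_mark','clamp_pad','dosing_stand']:
    m=mark_of(th,'wrist')
    if m: print(th,[(round(x['confidence'],2),np.round(x['at'],1).tolist(),atz(C,x['at'],{'dosing_cup':0,'cup_seat':.01,'knob_grip':.074,'ring_mark':.062,'clamp_pad':.036,'dosing_stand':0}[th])) for x in m[:1]])
Q=P[np.all((P>(.45,.19,.044))&(P<(.58,.27,.051)),axis=1)]
print('posts',len(Q),Q.mean(0) if len(Q) else '')
E
python3 c.py
```

```text
[0.4929 0.4677 0.3146] [-0.0369 -0.323  -0.9457]
873 [0.4553 0.3398 0.06  ] [0.5111 0.3967 0.0735]
circle [0.4832 0.369 ] 0.027086172241698705 ((482.8160095214844, 368.2856140136719), 28.475631713867188)
dosing_cup [(0.55, [316.1, 185.9], array([0.482 , 0.3676, 0.    ]))]
cup_seat [(0.89, [349.7, 313.2], array([0.5056, 0.1998, 0.01  ]))]
ring_mark [(0.63, [475.5, 303.9], array([0.6326, 0.243 , 0.062 ]))]
clamp_pad [(0.43, [348.3, 353.3], array([0.4984, 0.1634, 0.036 ]))]
dosing_stand [(0.56, [350.9, 339.8], array([0.5044, 0.1471, 0.    ]))]
posts 201 [0.5071 0.2259 0.0482]
```

View pics/w1.png

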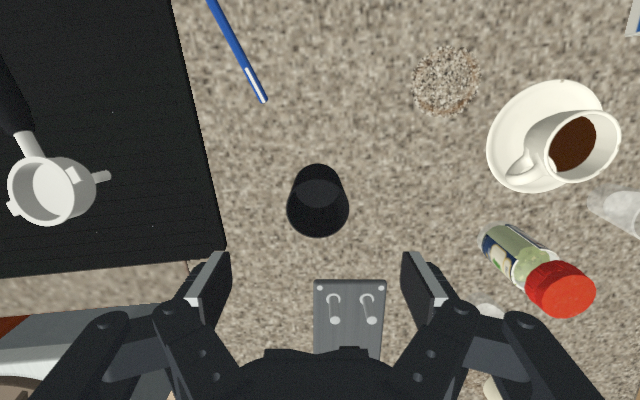

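The cup is at (318,200) in the wrist view and the post tops at (334,300) and (368,298). That puts the cup at (0.483, 0.3685) and the seat at about (0.5045, 0.199). Next I align, lower and grip.

>>> carry_out:
  targets:
    - [[-0.031, 0.003, 0.04], 0, 85]
    - [[-0.031, 0.003, 0.06], 0, 85]
    - [[0, 0, 0.08], 0, 85]
    - [[0, 0, 0.08], 0, 85]
    - [[0, 0, 0.08], 0, 85]
    - [[0, 0, 0.08], 0, 85]
    - [[0, 0, 0.08], 0, 85]
    - [[0, 0, 0.06], 0, 85]
    - [[0, 0, 0.04], 0, 85]
    - [[0, 0, 0], 0, 85]

```text
time_s: 5.32
tool_pos: [0.4805, 0.3696, 0.0195]
tcp_rot: [[0.108, 0.994, -0.002], [0.994, -0.108, -0.002], [-0.002, -0.002, -1.0]]
ft_force: [-0.5, 0.0, -0.6]
grip_width: 0.0849
grip_force: 0.0
```

>>> carry_out:
  targets:
    - [[0, 0, 0], 0, 52]
    - [[0, 0, 0], 0, 50]
    - [[0, 0, 0], 0, 48]
    - [[0, 0, 0], 0, 48]
    - [[0, 0, 0], 0, 48]
    - [[0, 0, 0], 0, 48]
    - [[0, 0, 0], 0, 48]
    - [[0, 0, 0], 0, 48]
  grip_force: 20

```text
time_s: 5.98
tool_pos: [0.4825, 0.3704, 0.0224]
tcp_rot: [[0.108, 0.994, 0.002], [0.994, -0.108, 0.001], [0.001, 0.002, -1.0]]
ft_force: [0.2, -0.6, 7.3]
grip_width: 0.0544
grip_force: 20.6
```

>>> carry_out:
  targets:
    - [[0, 0, -0.03], 0, 48]
    - [[0, 0, -0.06], 0, 48]
    - [[0, 0, -0.07], 0, 48]
    - [[0, 0, -0.07], 0, 48]
    - [[0, 0, -0.04], 0, 48]
    - [[-0.04, 0.01, 0], 0, 48]
    - [[-0.08, 0.02, 0], 0, 48]
    - [[-0.08, 0.02, 0], 0, 48]
    - [[-0.1, 0.02, 0], 0, 48]
    - [[-0.1, 0.02, 0], 0, 48]

```text
time_s: 6.82
tool_pos: [0.4928, 0.2664, 0.0881]
tcp_rot: [[0.108, 0.994, -0.001], [0.994, -0.108, -0.0], [-0.0, -0.001, -1.0]]
ft_force: [0.8, -0.9, -0.1]
grip_width: 0.0542
grip_force: 21.3
```

>>> carry_out:
  targets:
    - [[-0.1, 0.025, 0], 0, 48]
    - [[-0.1, 0.025, 0], 0, 48]
    - [[-0.06, 0.025, 0], 0, 48]
    - [[-0.024, 0.02, 0], 0, 48]
    - [[0, 0, 0], 0, 48]
    - [[0, 0, 0], 0, 48]
    - [[0, 0, 0], 0, 48]

```text
time_s: 7.4
tool_pos: [0.509, 0.1955, 0.0886]
tcp_rot: [[0.108, 0.994, -0.0], [0.994, -0.108, 0.0], [0.0, -0.0, -1.0]]
ft_force: [-0.3, 0.2, -0.4]
grip_width: 0.0545
grip_force: 21.3
```

```bash
cat > d.py <<'E'
from h import *
np.set_printoptions(precision=4,suppress=True)
a=[]
for i in range(1):
    s=observe();print(s['tool_pos'],s['grip_width'])
ex=np.array([.111,.994,0]);ey=np.array([-.994,.111,0]);o=np.array([.493,.093,0])
W=[]
for n in ['wrist','scene','top']:
    C=cam(n);p,D=grab_frame(n);W.append(p if n=='wrist' else p[120:320,200:420])
    P=cloud(C,D,np.ones(D.shape,bool))
    L=np.c_[(P-o)@ex*1000,(P-o)@ey*1000,P[:,2]*1000]
    def b(lo,hi): return L[np.all((L>lo)&(L<hi),axis=1)]
    for nm,lo,hi in [('posts',(118,-35,44),(145,35,51)),('cuprim',(70,-40,133),(140,40,146)),('knob',(-40,-40,76),(40,40,85)),('ringtop',(-40,-40,59),(40,40,64.5)),('pad',(36,-25,32),(75,25,52))]:
        Q=b(lo,hi)
        if len(Q)>5: print(n,nm,len(Q),'mean',Q.mean(0),'min',np.percentile(Q,2,axis=0),'max',np.percentile(Q,98,axis=0),'circ',cv2.minEnclosingCircle(Q[:,:2].astype(np.float32)))
cv2.imwrite('pics/w2.png',W[0]);cv2.imwrite('pics/s2.png',cv2.resize(np.hstack(W[1:]),None,fx=1.8,fy=1.8))
E
python3 d.py
```

```text
[0.509  0.1955 0.0886] 0.05449261435086914
wrist posts 548 mean [132.8048   0.592   48.7398] min [127.1613 -24.6358  45.1205] max [137.7298  25.2449  50.225 ] circ ((132.39479064941406, 0.2980661392211914), 25.81256675720215)
wrist cuprim 3472 mean [115.0796   0.8047 138.3013] min [ 86.1653 -38.9893 133.2203] max [129.7656  38.7798 145.7733] circ ((112.9605941772461, -0.08496523648500443), 40.1702995300293)
scene posts 31 mean [128.9826  20.7537  48.2819] min [124.4484  15.7959  44.4228] max [134.3388  25.5009  50.6307] circ ((129.55320739746094, 19.561748504638672), 6.235567092895508)
scene cuprim 208 mean [ 90.574    3.5384 138.9948] min [ 72.5265 -38.0289 133.1974] max [111.4708  36.521  145.7577] circ ((93.49861145019531, -0.17574787139892578), 38.98346710205078)
scene knob 125 mean [-2.2062  1.0172 82.0147] min [-15.1784  -5.6114  76.8517] max [13.2876  6.4182 84.4154] circ ((-0.9213925004005432, 0.9030212759971619), 15.330174446105957)
scene ringtop 378 mean [-4.9226  2.1682 62.6061] min [-26.4145 -24.5598  59.7139] max [23.2339 25.2699 64.394 ] circ ((-0.8303729891777039, -0.20819245278835297), 27.32210922241211)
scene pad 204 mean [58.9262  0.8892 42.9446] min [ 37.608  -12.0538  33.3926] max [70.7059 12.3749 49.736 ] circ ((54.95568084716797, 0.3993339240550995), 19.27222442626953)
top posts 11 mean [133.0424  18.0767  48.39  ] min [129.0901  14.5144  46.9148] max [136.3498  22.2269  49.7883] circ ((133.03021240234375, 18.765989303588867), 4.394674301147461)
```

View pics/w2.png

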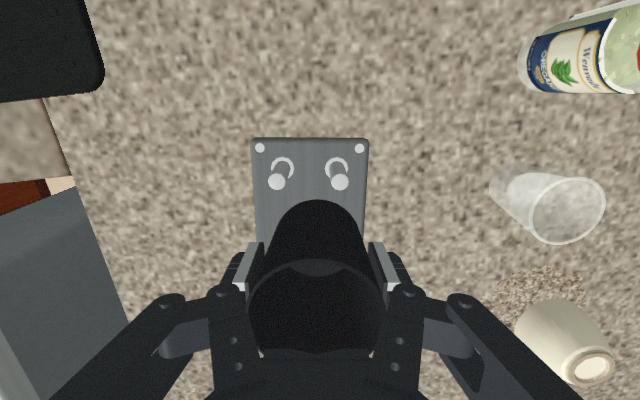

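The posts are at (276,180) and (340,180) and the cup axis is about 8 px to the right of their middle. The cup therefore sits about 4.5 mm too far along tool y, so I'll correct that and check.

>>> carry_out:
  targets:
    - [[0, -0.009, 0.06], 0, 48]
    - [[0, -0.009, 0], 0, 48]
    - [[0, 0, 0], 0, 48]
    - [[0, 0, 0], 0, 48]

```text
time_s: 7.88
tool_pos: [0.5045, 0.1957, 0.074]
tcp_rot: [[0.108, 0.994, -0.0], [0.994, -0.108, -0.0], [-0.0, -0.0, -1.0]]
ft_force: [-0.2, 0.1, -0.4]
grip_width: 0.0543
grip_force: 21.4
```

```bash
cat > e.py <<'E'
from h import *
np.set_printoptions(precision=4,suppress=True)
from scipy.optimize import least_squares
s=observe();tp=s['tool_pos']
ex=np.array([.111,.994,0]);ey=np.array([-.994,.111,0]);o=np.array([.493,.093,0])
print(tp,(tp-o)@ex*1000,(tp-o)@ey*1000,s['ft_force'])
C=cam('wrist');p,D=grab_frame('wrist')
P=cloud(C,D,p.max(2)<60)
L=np.c_[(P-o)@ex*1000,(P-o)@ey*1000,P[:,2]*1000]
zr=tp[2]*1000-22.4+70
Q=L[(abs(L[:,2]-zr)<4)&(L[:,0]>95)&(L[:,0]<140)&(abs(L[:,1])<24)]
# outer side wall too: cone
f=lambda q:np.hypot(Q[:,0]-q[0],Q[:,1]-q[1])-27.5
Q=Q[Q[:,0]>110];r=least_squares(f,[103,0],loss='soft_l1');print('rim z',zr,len(Q),r.x,np.std(f(r.x)))
W=L[(L[:,2]<zr-8)&(L[:,2]>zr-62)&(L[:,0]>110)&(L[:,0]<140)&(abs(L[:,1])<24)]
g=lambda q:np.hypot(W[:,0]-q[0],W[:,1]-q[1])-(26+2*(W[:,2]-zr+70)/70)
r=least_squares(g,[103,0],loss='soft_l1');print('wall',len(W),r.x,np.std(g(r.x)))
A=cloud(C,D,np.ones(D.shape,bool));L=np.c_[(A-o)@ex*1000,(A-o)@ey*1000,A[:,2]*1000]
Q=L[np.all((L>(118,-35,45.5))&(L<(145,35,51)),axis=1)]
for sg in (1,-1): print('post',cv2.minEnclosingCircle(Q[Q[:,1]*sg>0,:2].astype(np.float32)))
E
python3 e.py
```

```text
[0.5045 0.1957 0.074 ] 103.3847737000774 -0.031221453653269563 [-0.2284  0.0774 -0.3903]
rim z 121.62740814832623 1394 [101.8081  -0.0363] 0.4874962072240591
wall 3841 [101.3282  -0.4289] 0.24202834287981836
post ((132.31134033203125, 20.519350051879883), 5.972026824951172)
post ((132.16270446777344, -19.85302734375), 5.9460906982421875)
```

>>> carry_out:
  targets:
    - [[0.008, 0, 0], 0, 48]
    - [[0, 0, 0.04], 0, 48]
    - [[0, 0, 0.04], 0, 48]
    - [[0, 0, 0.04], 0, 48]
    - [[0, 0, 0.025], 0, 48]
    - [[0, 0, 0.012], 0, 48]
    - [[0, 0, 0.004], 0, 48]
    - [[0, 0, 0], 0, 48]
    - [[0, 0, 0], 0, 48]

```text
time_s: 8.68
tool_pos: [0.5051, 0.1974, 0.0336]
tcp_rot: [[0.108, 0.994, 0.0], [0.994, -0.108, 0.0], [0.0, 0.0, -1.0]]
ft_force: [-0.5, 0.3, -0.6]
grip_width: 0.0542
grip_force: 21.4
```

>>> carry_out:
  targets:
    - [[0, 0, 0.004], 0, 48]
    - [[0, 0, 0], 0, 48]

```text
time_s: 8.85
tool_pos: [0.5052, 0.1975, 0.0328]
tcp_rot: [[0.108, 0.994, 0.001], [0.994, -0.108, 0.0], [0.0, 0.001, -1.0]]
ft_force: [-0.5, -0.3, -0.4]
grip_width: 0.0543
grip_force: 21.4
```

>>> carry_out:
  targets:
    - [[0, 0, 0.004], 0, 48]
    - [[0, 0, 0], 0, 48]

```text
time_s: 9.02
tool_pos: [0.5057, 0.1976, 0.0321]
tcp_rot: [[0.108, 0.994, 0.001], [0.994, -0.108, 0.0], [0.001, 0.001, -1.0]]
ft_force: [0.1, -0.7, 7.6]
grip_width: 0.0545
grip_force: 19.7
```

The cup touched down with 7.6 N. Now I let go and rise.

>>> carry_out:
  targets:
    - [[0, 0, 0], 0, 62]
    - [[0, 0, 0], 0, 72]
    - [[0, 0, 0], 0, 80]
    - [[0, 0, 0], 0, 80]
    - [[0, 0, -0.04], 0, 80]
    - [[0, 0, -0.08], 0, 80]
    - [[0, 0, -0.1], 0, 80]
    - [[0, 0, -0.1], 0, 80]
    - [[0, 0, -0.1], 0, 80]
    - [[0, 0, -0.08], 0, 80]

```text
time_s: 9.85
tool_pos: [0.5052, 0.1975, 0.1591]
tcp_rot: [[0.108, 0.994, 0.001], [0.994, -0.108, 0.0], [0.001, 0.001, -1.0]]
ft_force: [0.8, 0.3, -0.8]
grip_width: 0.0795
grip_force: 0.0
```

```bash
cat > f.py <<'E'
from h import *
import sys
np.set_printoptions(precision=2,suppress=True)
ex=np.array([.111,.994,0]);ey=np.array([-.994,.111,0]);o=np.array([.493,.093,0])
s=observe();tp=s['tool_pos'];print('t',s['time_s'],'tcp local',(tp-o)@ex*1000,(tp-o)@ey*1000,tp[2]*1000)
W=[]
for n in ['wrist','scene','top']:
    C=cam(n);p,D=grab_frame(n);W.append(p if n=='wrist' else cv2.resize(p[160:320,240:420] ,None,fx=1.777,fy=1.777))
    A=cloud(C,D,np.ones(D.shape,bool));L=np.c_[(A-o)@ex*1000,(A-o)@ey*1000,A[:,2]*1000]
    for nm,lo,hi in [('cuprim',(70,-40,77),(140,40,84)),('knob',(-25,-25,76),(25,25,85)),('ringtop',(-40,-40,59),(40,40,64.5)),('posts',(118,-35,45.5),(145,35,51))]:
        Q=L[np.all((L>lo)&(L<hi),axis=1)]
        if len(Q)>20:
            r=cv2.minAreaRect(Q[:,:2].astype(np.float32))
            print(n,nm,len(Q),'z',np.median(Q[:,2]),'circ',np.round(np.r_[cv2.minEnclosingCircle(Q[:,:2].astype(np.float32))],1) if 0 else cv2.minEnclosingCircle(Q[:,:2].astype(np.float32)),'rect',r)
    for th in ['ring_mark','knob_grip']:
        m=mark_of(th,n)
        if m:
            q=atz(C,m[0]['at'],{'ring_mark':.062,'knob_grip':.074}[th]);print(n,th,round(m[0]['confidence'],2),np.round(m[0]['at'],1),(q-o)@ex*1000,(q-o)@ey*1000)
k=sys.argv[1]
cv2.imwrite(f'pics/w{k}.png',W[0]);cv2.imwrite(f'pics/s{k}.png',np.hstack(W[1:]))
cv2.imwrite(f'pics/all{k}.png',np.vstack([W[0],np.hstack(W[1:])[:,:640]])[:600] )
E
python3 f.py 3
```

```text
t 9.85 tcp local 105.19391385224914 -0.5173693717417306 159.10979930582286
wrist cuprim 615 z 80.98067604187322 circ ((103.44049072265625, -1.688697338104248), 28.2490234375) rect ((103.4601058959961, -1.4915428161621094), (55.653385162353516, 55.60675048828125), 14.93708610534668)
wrist knob 402 z 82.44262491549078 circ ((1.2896902561187744, 0.29837605357170105), 15.660367012023926) rect ((1.1343517303466797, 0.8306584358215332), (11.84915542602539, 31.00212287902832), 89.5873031616211)
wrist ringtop 1270 z 63.0963941479535 circ ((1.4251095056533813, 0.6476770043373108), 27.607568740844727) rect ((2.0592594146728516, 0.8686065673828125), (53.763511657714844, 52.8594970703125), 86.09547424316406)
wrist posts 344 z 49.06653054950019 circ ((130.34889221191406, 0.33959320187568665), 25.829538345336914) rect ((129.64846801757812, 0.3431129455566406), (51.3253173828125, 18.17987823486328), 87.26573181152344)
wrist ring_mark 0.84 [306.  279.8] 18.957191511969878 8.077351904450186
wrist knob_grip 0.78 [314.4 303.7] 1.3646425969814087 0.05224521346983427
scene cuprim 144 z 80.0661759150409 c
[... 826 characters left out ...]
ing_mark 0.71 [318.  251.1] 18.24839095058013 12.597862163255373
scene knob_grip 0.61 [332.1 251.5] -2.176784009253522 -2.108398718992249
top knob 71 z 81.65432734715539 circ ((1.2864742279052734, -0.4125572443008423), 15.017969131469727) rect ((1.286529541015625, -0.4111452102661133), (11.782196044921875, 30.00507354736328), 87.79759216308594)
top ringtop 243 z 62.24020590546853 circ ((1.1209545135498047, -0.22113940119743347), 27.131967544555664) rect ((0.3507852554321289, 0.23352813720703125), (51.821876525878906, 52.34223556518555), 35.86110305786133)
top ring_mark 0.63 [367.2 252.9] 20.92822730802427 15.412096499440025
top knob_grip 0.46 [375.5 248.7] 4.464908335247652 4.448111622578768
```

View pics/all3.png

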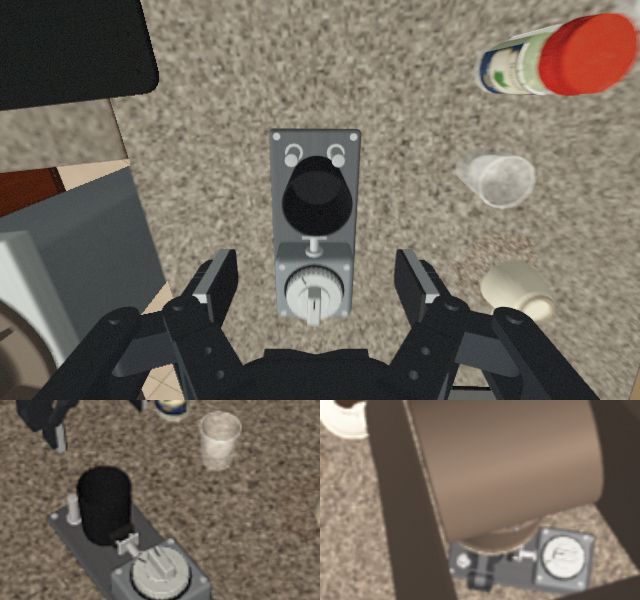

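The cup stands on the plate between the pad (about (315,240)) and the posts, and the fingers are clear of it. The knob is at (315,303), roughly parallel to the stand's x. I'll hover above the knob with narrowed fingers.

>>> carry_out:
  targets:
    - [[-0.03, 0, 0], 0.006, 60]
    - [[-0.05, -0.004, 0], 0.006, 40]
    - [[-0.08, 0, 0], 0, 36]
    - [[-0.08, 0, 0], 0, 36]
    - [[-0.08, 0, 0.04], 0, 36]
    - [[-0.06, 0, 0.06], 0, 36]
    - [[-0.038, 0, 0.06], 0, 36]
    - [[0, 0, 0.06], 0, 36]
    - [[0, 0, 0.03], 0, 36]
    - [[0, 0, 0], 0, 36]

```text
time_s: 11.13
tool_pos: [0.488, 0.0932, 0.0927]
tcp_rot: [[0.147, 0.989, -0.003], [0.989, -0.147, -0.0], [-0.001, -0.003, -1.0]]
ft_force: [-1.0, -0.6, -0.2]
grip_width: 0.0359
grip_force: 0.0
```

```bash
python3 f.py 4 | grep -v post; python3 -c "
from rig import observe;s=observe();print(s['tcp_rot'],s['ft_torque'],s['qpos'],s['tool_pos'])"
```

```text
t 11.1333 tcp local -0.3975997954330297 4.9723434212034014 92.67728778748014
wrist cuprim 1259 z 81.10180109688525 circ ((103.44339752197266, -1.6698414087295532), 28.19899559020996) rect ((98.98403930664062, -1.365509033203125), (55.888641357421875, 47.30085372924805), 87.72241973876953)
wrist knob 992 z 82.48989567220399 circ ((1.3266658782958984, 0.6283087730407715), 15.732312202453613) rect ((1.3124141693115234, 0.7568888664245605), (12.081803321838379, 30.308002471923828), 88.02440643310547)
wrist ringtop 2958 z 63.071246515467266 circ ((1.1644573211669922, 1.0362883806228638), 27.61456871032715) rect ((1.7747688293457031, 0.6486186981201172), (54.24527359008789, 53.76081848144531), 88.7915267944336)
wrist ring_mark 0.89 [307.1 193.8] 22.97904931989977 9.290402036849322
wrist knob_grip 0.94 [323.7 235.5] 0.10050348859447936 -0.07901238204110762
scene cuprim 64 z 80.53743377723171 circ ((105.23338317871094, -1.209463119506836), 27.97409439086914) rect ((115.4613265991211, 4.4230194091796875), (26.32080078125, 55.94769287109375), 28.841371536254883)
scene knob 132 z 82.28311943132
[... 376 characters left out ...]
2), 17.782485961914062)
scene ring_mark 0.94 [317.7 252.2] 16.72896690156369 14.269825538021303
scene knob_grip 0.75 [332.1 247.3] 4.571474047289233 -6.972672004413141
top cuprim 53 z 80.52431993576981 circ ((103.75908660888672, -2.443138599395752), 28.013137817382812) rect ((102.93461608886719, -2.480428695678711), (52.75876235961914, 55.401668548583984), 8.774796485900879)
[[ 1.45250279e-01  9.89394648e-01  7.65956095e-04]
 [ 9.89394927e-01 -1.45250381e-01  7.79706446e-05]
 [ 1.88399153e-04  7.46507816e-04 -9.99999704e-01]] [0.00584243 0.0181925  0.03498442] [ 7.41555340e+00  2.68974665e+01  1.18282336e+02 -2.16371375e-03
  3.47761023e+01  1.57691069e+01] [0.48951753 0.09425984 0.09447488]
```

View pics/all4.png

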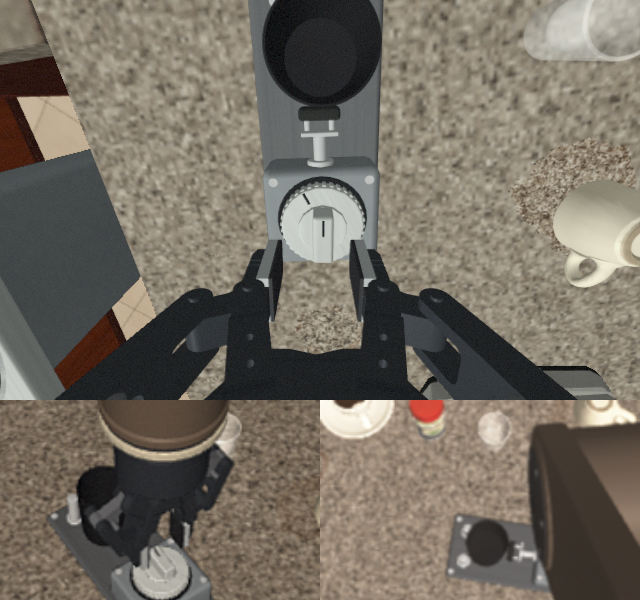

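The knob (323,232) lies between the fingers with its bar parallel to the tool, and the ring mark is at (307,197). I shift 3 mm and lower.

>>> carry_out:
  targets:
    - [[0, 0.012, 0], 0, 36]
    - [[0, 0, 0.03], 0, 36]
    - [[0, 0, 0.04], 0, 36]
    - [[0, 0, 0.026], 0, 36]
    - [[0, 0, 0], 0, 36]
    - [[0, 0, 0], 0, 36]
    - [[0, 0, 0], 0, 36]

```text
time_s: 12.17
tool_pos: [0.4921, 0.0936, 0.0698]
tcp_rot: [[0.146, 0.989, -0.001], [0.989, -0.146, -0.0], [-0.0, -0.001, -1.0]]
ft_force: [-0.2, 0.2, 0.7]
grip_width: 0.0362
grip_force: 0.0
```

```bash
python3 - <<'E'
from h import *
np.set_printoptions(precision=2,suppress=True)
ex=np.array([.111,.994,0]);ey=np.array([-.994,.111,0]);o=np.array([.493,.093,0])
for i in range(4):
    s=observe();tp=s['tool_pos'];print('tcp local',(tp-o)@ex*1000,(tp-o)@ey*1000,tp[2]*1000,s['ft_torque'],s['ft_force'])
    p,D=grab_frame('wrist')
# where would TCP be in the picture; knob relative to fingers
C=cam('wrist');A=cloud(C,D,np.ones(D.shape,bool))
R=s['tcp_rot'];B=(A-tp)@R*1000
K=B[(abs(B[:,0])<20)&(abs(B[:,1])<10)&(A[:,2]>.077)&(A[:,2]<.086)]
print('knob in tool',cv2.minAreaRect(K[:,:2].astype(np.float32)),np.median(K[:,2]))
F=B[(abs(B[:,0])<14)&(abs(B[:,1])>13)&(abs(B[:,1])<30)&(B[:,2]>-30)&(A[:,2]>.065)]
print('fingers tool z max',np.percentile(F[:,2],[50,99,100]),'y',[np.median(F[F[:,1]*g>0,1]) for g in (1,-1)])
cv2.imwrite('pics/w5.png',p)
E
```

```text
tcp local 0.495441574310011 0.9649784005171219 69.82291046876693 [-0.04  0.03 -0.02] [-0.22  0.17  0.7 ]
tcp local 0.5604095540498155 0.7538769768057315 70.07020105138328 [ 0.02 -0.01  0.04] [-0.32  0.37  0.4 ]
tcp local 0.5658818212495995 0.7073665286618479 70.19168971180052 [-0.05  0.05  0.03] [-1.12 -0.03 -0.02]
tcp local 0.5713995529357723 0.6611629109497018 70.26157128197349 [-0.04 -0.06  0.  ] [ 0.07 -0.39  0.36]
knob in tool ((1.1964340209960938, -0.20574426651000977), (11.668835639953613, 30.212995529174805), 89.56721496582031) -12.272317756194242
fingers tool z max [-18.54   3.67   5.25] y [np.float64(19.83246462172663), np.float64(-19.55785987199246)]
```

>>> carry_out:
  targets:
    - [[0.002, 0, 0.012], 0, 24]
    - [[0, 0, 0], 0, 12]
    - [[0, 0, 0], 0, 9]
    - [[0, 0, 0], 0, 9]
    - [[0, 0, 0], 0, 9]
    - [[0, 0, 0], 0, 9]
    - [[0, 0, 0], 0, 9]
  grip_force: 45

```text
time_s: 12.95
tool_pos: [0.4922, 0.0941, 0.067]
tcp_rot: [[0.146, 0.989, -0.0], [0.989, -0.146, 0.0], [-0.0, -0.0, -1.0]]
ft_force: [-0.6, 1.6, -0.7]
grip_width: 0.0105
grip_force: 44.1
```

```bash
cat > g.py <<'E'
from h import *
import json,os
np.set_printoptions(precision=3,suppress=True)
s=observe();R=s['tcp_rot'];a=np.degrees(np.arctan2(R[1,0],R[0,0]))
log=json.load(open('log.json')) if os.path.exists('log.json') else []
log.append([a,s['ft_torque'][2],s['joint_efforts'][5],s['time_s']]);json.dump(log,open('log.json','w'))
print('t',round(s['time_s'],2),'tcp',s['tool_pos'],'toolx deg',round(a,2),'F',s['ft_force'],'T',s['ft_torque'],'eff6',s['joint_efforts'][5],'grip',s['grip_width'],s['grip_force'],'vel6',s['joint_vel'][5])
E
python3 g.py; python3 -c "
from h import *
for i in range(6):
    s=observe();print(np.round(s['ft_torque'],3),round(s['joint_efforts'][5],3),np.round(s['tool_pos'],4));grab_frame('scene')"
```

```text
t 12.95 tcp [0.492 0.094 0.067] toolx deg 81.63 F [-0.628  1.569 -0.674] T [0.259 0.115 0.116] eff6 0.10676108300685883 grip 0.010535762065809575 44.11560416221619 vel6 0.07798446151627211
[0.259 0.115 0.116] 0.107 [0.4922 0.0941 0.067 ]
[0.189 0.116 0.125] 0.108 [0.4922 0.0942 0.067 ]
[0.25  0.136 0.089] 0.109 [0.4923 0.0941 0.067 ]
[0.292 0.127 0.075] 0.111 [0.4922 0.0941 0.067 ]
[0.245 0.148 0.09 ] 0.112 [0.4923 0.0941 0.067 ]
[0.25  0.129 0.067] 0.112 [0.4922 0.0941 0.067 ]
```

>>> carry_out:
  targets:
    - [[0, 0, 0], 0.01, 9]
    - [[0, 0, 0], 0.01, 9]
    - [[0, 0, 0], 0.01, 9]
    - [[0, 0, 0], 0.01, 9]
    - [[0, 0, 0], 0.01, 9]
    - [[0, 0, 0], 0.01, 9]

```text
time_s: 13.75
tool_pos: [0.4923, 0.0941, 0.067]
tcp_rot: [[0.33, 0.944, -0.0], [0.944, -0.33, -0.0], [-0.0, -0.0, -1.0]]
ft_force: [-0.4, 1.9, -1.1]
grip_width: 0.011
grip_force: 44.0
```

```bash
python3 g.py; python3 -c "
from h import *
for i in range(3):
    grab_frame('scene');s=observe();print(np.round(s['ft_torque'],3),round(s['joint_efforts'][5],3),s['joint_vel'][5])"
```

```text
t 13.75 tcp [0.492 0.094 0.067] toolx deg 70.74 F [-0.447  1.942 -1.118] T [0.33 0.08 0.15] eff6 -1.0959212109446526 grip 0.01102312440472786 44.02685344219208 vel6 21.474677985813884
[0.282 0.078 0.061] -1.114 -4.13367574033374
[ 0.247  0.13  -0.064] 1.127 -2.5900787795331746
[ 0.239  0.063 -0.041] 0.488 -0.8969827281878525
```

>>> carry_out:
  targets:
    - [[0, 0, 0], 0.01, 9]
    - [[0, 0, 0], 0.01, 9]
    - [[0, 0, 0], 0.01, 9]

```text
time_s: 14.15
tool_pos: [0.4923, 0.0941, 0.067]
tcp_rot: [[0.416, 0.909, 0.0], [0.909, -0.416, -0.0], [-0.0, 0.0, -1.0]]
ft_force: [-0.6, 0.7, -1.3]
grip_width: 0.0107
grip_force: 44.0
```

```bash
python3 g.py
```

```text
t 14.15 tcp [0.492 0.094 0.067] toolx deg 65.42 F [-0.632  0.726 -1.251] T [0.211 0.077 0.165] eff6 -1.123923696577549 grip 0.010739045809299578 43.98038148880005 vel6 21.397282913446123
```

>>> carry_out:
  targets:
    - [[0, 0, 0], 0.01, 9]
    - [[0, 0, 0], 0.01, 9]

```text
time_s: 14.32
tool_pos: [0.4923, 0.0941, 0.067]
tcp_rot: [[0.472, 0.881, 0.0], [0.881, -0.472, -0.0], [-0.0, 0.0, -1.0]]
ft_force: [-0.3, 1.0, -1.1]
grip_width: 0.0107
grip_force: 44.0
```

```bash
python3 g.py; python3 -c "
from h import *
p,D=grab_frame('wrist');C=cam('wrist');cv2.imwrite('pics/w6.png',p)
L=cloud(C,D,np.ones(D.shape,bool));o=np.array([.493,.093,0]);ex=np.array([.111,.994,0]);ey=np.array([-.994,.111,0])
L=np.c_[(L-o)@ex*1000,(L-o)@ey*1000,L[:,2]*1000]
Q=L[np.all((L>(70,-40,77))&(L<(140,40,84)),axis=1)];print('cup',cv2.minEnclosingCircle(Q[:,:2].astype(np.float32)))
print(mark_of('ring_mark','wrist')[:1]);m=mark_of('ring_mark','wrist')[0]['at'];q=atz(C,m,.062)-o;print(q@ex,q@ey,np.degrees(np.arctan2(q@ey-.0005,q@ex-.0012)))"
```

```text
t 14.32 tcp [0.492 0.094 0.067] toolx deg 61.82 F [-0.336  1.001 -1.131] T [0.184 0.039 0.103] eff6 -1.0919413715600967 grip 0.010727749673536102 43.970099687576294 vel6 21.3110785530689
cup ((103.70906066894531, -1.6020206212997437), 28.298677444458008)
[{'at': [285.5, 223.3], 'confidence': 0.62}]
0.021219829217034768 0.01031388366670284 26.11447079277237
```

View pics/w6.png

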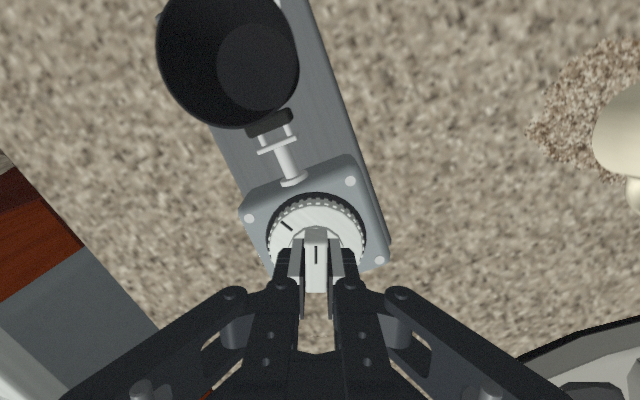

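The wrist view shows the bar (316,255) held and the ring mark (287,225) still near its 22–26° setting. The cup hasn't moved yet, and the pad (270,122) is nearing it.

>>> carry_out:
  targets:
    - [[0, 0, 0], 0.01, 9]
    - [[0, 0, 0], 0.01, 9]
    - [[0, 0, 0], 0.01, 9]

```text
time_s: 14.72
tool_pos: [0.4924, 0.0941, 0.067]
tcp_rot: [[0.553, 0.833, 0.0], [0.833, -0.553, -0.0], [0.0, 0.0, -1.0]]
ft_force: [0.8, 1.3, -2.6]
grip_width: 0.0105
grip_force: 43.9
```

```bash
cat > k.py <<'E'
import g
from h import *
p,D=grab_frame('wrist');C=cam('wrist');cv2.imwrite('pics/wk.png',p)
L=cloud(C,D,np.ones(D.shape,bool));o=np.array([.493,.093,0]);ex=np.array([.111,.994,0]);ey=np.array([-.994,.111,0])
L=np.c_[(L-o)@ex*1000,(L-o)@ey*1000,L[:,2]*1000]
Q=L[np.all((L>(70,-40,77))&(L<(140,40,84)),axis=1)];print('cup',cv2.minEnclosingCircle(Q[:,:2].astype(np.float32)))
m=mark_of('ring_mark','wrist')
if m: q=atz(C,m[0]['at'],.062)-o;print('ring',m[0]['confidence'],np.degrees(np.arctan2(q@ey-.0005,q@ex-.0012)))
E
python3 k.py
```

```text
t 14.72 tcp [0.492 0.094 0.067] toolx deg 56.46 F [ 0.753  1.312 -2.61 ] T [ 0.197 -0.033  0.154] eff6 -1.1213009431958199 grip 0.010452059208035302 43.918282985687256 vel6 21.54811300014259
cup ((104.77897644042969, -1.7084870338439941), 28.36789321899414)
ring 0.92 29.080792236230025
```

>>> carry_out:
  targets:
    - [[0, 0, 0], 0.01, 9]
    - [[0, 0, 0], 0.01, 9]

```text
time_s: 14.98
tool_pos: [0.4924, 0.0941, 0.067]
tcp_rot: [[0.603, 0.798, 0.0], [0.798, -0.603, -0.0], [0.0, 0.0, -1.0]]
ft_force: [-0.1, 1.0, -2.0]
grip_width: 0.0109
grip_force: 43.9
```

```bash
python3 k.py
```

```text
t 14.98 tcp [0.492 0.094 0.067] toolx deg 52.91 F [-0.099  0.998 -2.037] T [ 0.107 -0.068  0.142] eff6 -1.3481645286083221 grip 0.010932175282174807 43.887670040130615 vel6 21.855538623897925
cup ((105.51631927490234, -1.7738392353057861), 28.53972053527832)
ring 0.88 27.49209762981999
```

>>> carry_out:
  targets:
    - [[0, 0, 0], 0.01, 9]
    - [[0, 0, 0], 0.01, 9]

```text
time_s: 15.25
tool_pos: [0.4924, 0.0941, 0.067]
tcp_rot: [[0.652, 0.758, 0.0], [0.758, -0.652, -0.0], [0.0, 0.0, -1.0]]
ft_force: [0.5, 0.6, -2.4]
grip_width: 0.0104
grip_force: 43.9
```

```bash
python3 k.py
```

```text
t 15.25 tcp [0.492 0.094 0.067] toolx deg 49.33 F [ 0.503  0.559 -2.437] T [ 0.109 -0.111  0.148] eff6 -1.3314762711524963 grip 0.01043774240853651 43.86305093765259 vel6 21.768915793935477
cup ((105.9376220703125, -1.923486351966858), 28.6295223236084)
ring 0.69 26.82011414769242
```

>>> carry_out:
  targets:
    - [[0, 0, 0], 0.01, 9]
    - [[0, 0, 0], 0.01, 9]

```text
time_s: 15.52
tool_pos: [0.4924, 0.0941, 0.067]
tcp_rot: [[0.698, 0.716, 0.0], [0.716, -0.698, -0.0], [0.0, 0.0, -1.0]]
ft_force: [0.4, 0.0, -3.3]
grip_width: 0.0109
grip_force: 43.8
```

```bash
python3 k.py
```

```text
t 15.52 tcp [0.492 0.094 0.067] toolx deg 45.74 F [ 0.432  0.006 -3.277] T [ 0.012 -0.159  0.181] eff6 -1.3110402971506119 grip 0.010867386434450855 43.83815288543701 vel6 21.859827827895725
cup ((105.42317962646484, -1.6181715726852417), 28.67986488342285)
ring 0.84 30.26198011278484
```

>>> carry_out:
  targets:
    - [[0, 0, 0], 0.008, 9]

```text
time_s: 15.7
tool_pos: [0.4924, 0.0941, 0.0671]
tcp_rot: [[0.714, 0.7, 0.0], [0.7, -0.714, -0.0], [0.0, 0.0, -1.0]]
ft_force: [0.5, -0.2, -2.2]
grip_width: 0.0107
grip_force: 43.8
```

```bash
python3 g.py
```

```text
t 15.7 tcp [0.492 0.094 0.067] toolx deg 44.4 F [ 0.507 -0.181 -2.151] T [-0.072 -0.129  0.256] eff6 -1.501871533691883 grip 0.010652444461510004 43.82108509540558 vel6 19.159455804397563
```

>>> carry_out:
  targets:
    - [[0, 0, 0], 0.008, 9]

```text
time_s: 15.78
tool_pos: [0.4924, 0.0941, 0.067]
tcp_rot: [[0.733, 0.68, 0.0], [0.68, -0.733, -0.0], [0.0, 0.0, -1.0]]
ft_force: [1.6, -0.9, -2.5]
grip_width: 0.0106
grip_force: 43.8
```

```bash
python3 g.py
```

```text
t 15.78 tcp [0.492 0.094 0.067] toolx deg 42.88 F [ 1.565 -0.927 -2.495] T [-0.034 -0.135  0.214] eff6 -0.987614281475544 grip 0.010600506946780238 43.82429659366608 vel6 17.40846307210776
```

>>> carry_out:
  targets:
    - [[0, 0, 0], 0.008, 9]

```text
time_s: 15.87
tool_pos: [0.4924, 0.0941, 0.067]
tcp_rot: [[0.75, 0.662, 0.0], [0.662, -0.75, -0.0], [0.0, 0.0, -1.0]]
ft_force: [0.9, -1.0, -2.6]
grip_width: 0.0108
grip_force: 43.8
```

```bash
python3 g.py
```

```text
t 15.87 tcp [0.492 0.094 0.067] toolx deg 41.43 F [ 0.91  -0.953 -2.591] T [-0.066 -0.153  0.211] eff6 -0.796433687210083 grip 0.010821463921235595 43.82529079914093 vel6 17.18410132355317
```

>>> carry_out:
  targets:
    - [[0, 0, 0], 0.008, 9]

```text
time_s: 15.95
tool_pos: [0.4924, 0.0941, 0.067]
tcp_rot: [[0.766, 0.643, 0.0], [0.643, -0.766, -0.0], [0.0, 0.0, -1.0]]
ft_force: [1.5, -0.6, -2.7]
grip_width: 0.0107
grip_force: 43.8
```

```bash
python3 k.py
```

```text
t 15.95 tcp [0.492 0.094 0.067] toolx deg 39.99 F [ 1.459 -0.627 -2.719] T [-0.131 -0.18   0.228] eff6 -0.7667982392013073 grip 0.010744326046212928 43.826966285705566 vel6 17.140410461121384
cup ((105.72705841064453, -1.756554365158081), 28.80527687072754)
ring 0.63 26.754519667240384
```

View pics/wk.png

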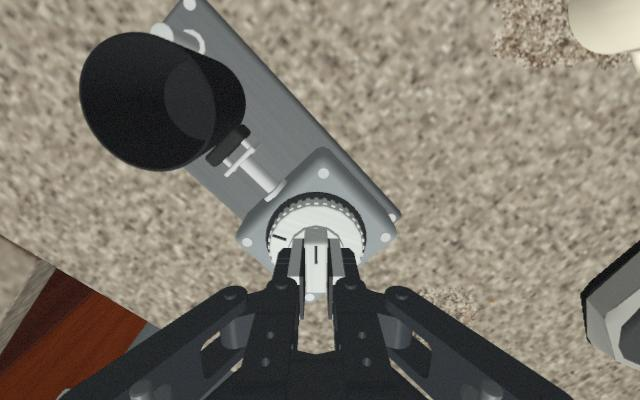

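The pad (228,145) now presses the cup against the posts and the ring mark (279,237) is unchanged. The torque suggests about 8–9 N.

>>> carry_out:
  targets:
    - [[0, 0, 0], 0.008, 9]

```text
time_s: 16.13
tool_pos: [0.4924, 0.0941, 0.0671]
tcp_rot: [[0.781, 0.624, 0.0], [0.624, -0.781, -0.0], [0.0, 0.0, -1.0]]
ft_force: [1.5, -1.3, -3.2]
grip_width: 0.0108
grip_force: 43.8
```

```bash
python3 g.py
```

```text
t 16.13 tcp [0.492 0.094 0.067] toolx deg 38.63 F [ 1.526 -1.323 -3.246] T [-0.148 -0.243  0.155] eff6 -1.5179471299052238 grip 0.010821182548478234 43.82955551147461 vel6 19.174067010596787
```

>>> carry_out:
  targets:
    - [[0, 0, 0], 0.008, 9]

```text
time_s: 16.22
tool_pos: [0.4925, 0.0941, 0.0671]
tcp_rot: [[0.797, 0.603, 0.0], [0.603, -0.797, -0.0], [0.0, 0.0, -1.0]]
ft_force: [1.4, -1.1, -3.3]
grip_width: 0.0105
grip_force: 43.8
```

```bash
python3 g.py; python3 - <<'E'
import json,numpy as np
from scipy.optimize import least_squares
L=np.array(json.load(open('log.json')))[1:];a,T=L[:,0],L[:,1]
for k in (.40,.45,.50):
    f=lambda q:q[0]+k*np.radians(np.maximum(q[1]-a,0))-T
    for b in (None,.15):
        g=f if b is None else (lambda q:np.r_[f(q),(q[0]-b)*3])
        r=least_squares(g,[.15,50.]);print(k,b,r.x,'rms',np.std(f(r.x)),'F now',100*k*np.radians(r.x[1]-a[-1]))
E
```

```text
t 16.22 tcp [0.492 0.094 0.067] toolx deg 37.11 F [ 1.351 -1.088 -3.301] T [-0.18  -0.153  0.25 ] eff6 -0.9538187831640244 grip 0.010481530104254615 43.83335530757904 vel6 17.4751844494486
0.4 None [ 0.14259976 51.43664229] rms 0.03132823431635529 F now 9.999917610535018
0.4 0.15 [ 0.14735706 50.75520959] rms 0.03141361048439663 F now 9.524187837422835
0.45 None [ 0.14259976 50.43689833] rms 0.03207584458473777 F now 10.464710242443887
0.45 0.15 [ 0.14735706 49.83118037] rms 0.0321592360630388 F now 9.988980471123206
0.5 None [ 0.14259976 49.63710318] rms 0.0330062245493518 F now 10.929502889601725
0.5 0.15 [ 0.14739117 49.04606889] rms 0.03308199141089289 F now 10.413728169365793
```

>>> carry_out:
  targets:
    - [[0, 0, 0], 0.008, 9]

```text
time_s: 16.3
tool_pos: [0.4924, 0.094, 0.067]
tcp_rot: [[0.812, 0.583, 0.0], [0.583, -0.812, -0.0], [0.0, 0.0, -1.0]]
ft_force: [1.1, -1.6, -3.4]
grip_width: 0.0108
grip_force: 43.8
```

```bash
python3 g.py;python3 k.py; python3 - <<'E'
from h import *
import json
from scipy.optimize import least_squares
L=np.array(json.load(open('log.json')))[1:-1];a,T=L[:,0],L[:,1]
k=.45
f=lambda q:q[0]+k*np.radians(np.maximum(q[1]-a,0))-T
r=least_squares(lambda q:np.r_[f(q),(q[0]-.15)*3],[.15,50.]);print(r.x,'F now',100*k*np.radians(r.x[1]-a[-1]))
h=[]
for i in range(6):
    s=observe();h.append(s['ft_torque'][2]);grab_frame('wrist')
print('hold',np.round(h,3))
E
```

```text
t 16.3 tcp [0.492 0.094 0.067] toolx deg 35.66 F [ 1.138 -1.553 -3.397] T [-0.193 -0.18   0.277] eff6 -0.7565855607390404 grip 0.01077045750605142 43.83662223815918 vel6 17.262470607613068
t 16.3 tcp [0.492 0.094 0.067] toolx deg 35.66 F [ 1.138 -1.553 -3.397] T [-0.193 -0.18   0.277] eff6 -0.7565855607390404 grip 0.01077045750605142 43.83662223815918 vel6 17.262470607613068
cup ((105.84383392333984, -1.930307388305664), 28.554248809814453)
ring 0.59 27.79694625986364
[ 0.14735706 50.09771091] F now 11.336684252977788
hold [0.143 0.07  0.142 0.13  0.163 0.144]
```

>>> carry_out:
  targets:
    - [[0, 0, 0], 0, 20]
    - [[0, 0, 0], 0, 30]
    - [[0, 0, 0], 0, 36]
    - [[0, 0, 0], 0, 36]
    - [[0, 0, -0.05], 0, 36]
    - [[0, 0, -0.06], 0, 36]

```text
time_s: 17.2
tool_pos: [0.4914, 0.0941, 0.0941]
tcp_rot: [[0.814, 0.581, -0.002], [0.581, -0.814, -0.0], [-0.002, -0.001, -1.0]]
ft_force: [0.3, -0.3, -0.4]
grip_width: 0.0357
grip_force: 0.0
```

>>> carry_out:
  targets:
    - [[0, 0, 0], -0.032, 36]
    - [[0, 0, 0], -0.032, 36]
    - [[0, 0, 0], -0.032, 36]
    - [[0, 0, 0], -0.032, 36]
    - [[0, 0, 0], -0.032, 36]
    - [[0, 0, 0], -0.032, 36]
    - [[0, 0, 0], -0.032, 36]
    - [[0, 0, 0], -0.032, 36]
    - [[0, 0, 0], 0, 36]
    - [[0, 0, 0], 0, 36]

```text
time_s: 18.03
tool_pos: [0.4923, 0.0941, 0.0946]
tcp_rot: [[0.149, 0.989, 0.0], [0.989, -0.149, 0.0], [0.0, 0.0, -1.0]]
ft_force: [0.1, 0.0, -0.6]
grip_width: 0.0363
grip_force: 0.0
```

```bash
python3 f.py 7 | grep wrist; python3 -c "
import cv2,numpy as np
a=cv2.imread('pics/w4.png')[80:260,230:410];b=cv2.imread('pics/w7.png')[80:260,230:410]
cv2.imwrite('pics/cmp.png',cv2.resize(np.hstack([a,b]),(800,400),interpolation=cv2.INTER_CUBIC))"
```

```text
wrist cuprim 1236 z 81.09145024589685 circ ((105.80912780761719, -1.7189632654190063), 28.19021224975586) rect ((101.25312805175781, -1.5318050384521484), (55.86873245239258, 46.855621337890625), 87.38019561767578)
wrist knob 1064 z 82.41278442607504 circ ((1.9801169633865356, 1.1097813844680786), 15.382568359375) rect ((1.3652067184448242, 0.4695911407470703), (12.882224082946777, 29.90083122253418), 42.47715759277344)
wrist ringtop 2915 z 63.11103875979443 circ ((1.1103177070617676, 0.9681920409202576), 27.51907730102539) rect ((1.1117172241210938, 0.7045059204101562), (54.191444396972656, 54.330196380615234), 49.1202278137207)
wrist posts 299 z 48.4149681819247 circ ((125.110107421875, 1.3064851760864258), 26.17696762084961) rect ((124.39583587646484, 1.3481292724609375), (51.1328125, 14.387260437011719), 86.66320037841797)
wrist ring_mark 0.64 [295.9 196. ] 22.609490584530413 12.214725381038223
wrist knob_grip 0.74 [313.2 236.9] -0.13339948039889493 2.186083020115761
```

View pics/cmp.png

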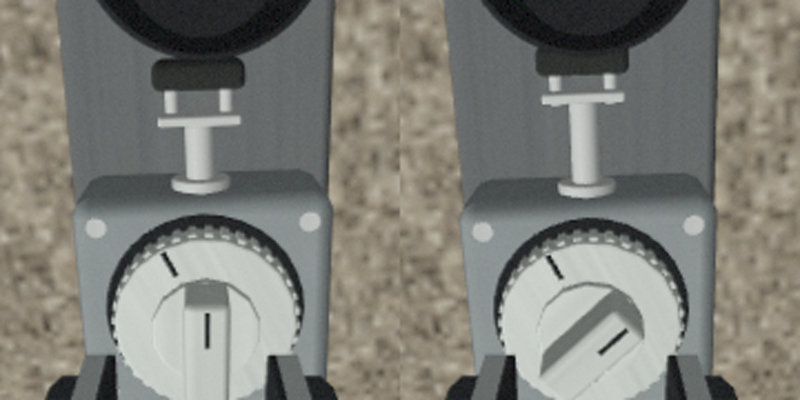

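```bash
python3 - <<'E'
from h import *
C=cam('wrist');o=np.array([.493,.093,0]);ex=np.array([.111,.994,0])
for k,cols in (('w4',(311,327)),('w7',(304,320))):
    g=cv2.imread(f'pics/{k}.png').astype(float).mean(2)
    # centre cols of plate: find by bright row extents
    c0,c1={'w4':(230+188/2.222,230+212/2.222),'w7':(230+170/2.222,230+196/2.222)}[k]
    pr=g[95:150,int(c0)+1:int(c1)].mean(1)
    print(k,int(c0)+1,int(c1),np.round(pr[:50]).astype(int).tolist())
    d=np.diff(np.interp(np.arange(0,54,.1),np.arange(55),cv2.GaussianBlur(pr[:,None],(1,3),.7)[:,0]))
px=[atz(C,(315,r),.046)@ex*1000 for r in (110,115,120,130)];print('mm per px',-np.diff(px)/np.diff([110,115,120,130]))
E
```

```text
w4 315 325 [37, 33, 22, 22, 20, 23, 21, 20, 24, 33, 41, 39, 29, 34, 39, 44, 47, 47, 47, 48, 50, 49, 50, 48, 50, 69, 107, 108, 108, 108, 107, 108, 107, 106, 106, 106, 106, 128, 178, 192, 194, 192, 179, 182, 182, 182, 182, 182, 183, 183]
w7 307 318 [34, 22, 22, 20, 22, 22, 21, 28, 40, 39, 42, 48, 48, 49, 48, 48, 50, 48, 64, 107, 107, 108, 107, 107, 105, 104, 112, 155, 190, 192, 190, 176, 182, 181, 182, 182, 182, 183, 183, 183, 183, 183, 183, 184, 184, 184, 184, 184, 184, 184]
mm per px [0.60356763 0.60997299 0.61978716]
```

The comparison shows the ring mark at the same angle, (170,264) on the left and (554,268) on the right. The knob has turned about 45° and the pad spring is compressed by 2.3 mm, about 11.7 N, which agrees with the torque estimate. I'll rise clear and check once more.

>>> carry_out:
  targets:
    - [[0, 0, -0.05], 0, 36]
    - [[0, 0, -0.1], 0, 36]
    - [[0, 0, -0.1], 0, 36]
    - [[0, 0, -0.1], 0, 36]
    - [[0, 0, -0.05], 0, 36]
    - [[0, 0, 0], 0, 36]
    - [[0, 0, 0], 0, 36]
    - [[0, 0, 0], 0, 36]
    - [[0, 0, 0], 0, 36]

```text
time_s: 19.23
tool_pos: [0.4917, 0.094, 0.1936]
tcp_rot: [[0.146, 0.989, -0.002], [0.989, -0.146, -0.0], [-0.0, -0.002, -1.0]]
ft_force: [-0.8, -0.1, -0.4]
grip_width: 0.0362
grip_force: 0.0
```

```bash
python3 f.py 8 | grep -E "wrist|^t" | cut -c1-130; python3 -c "
from h import *
C=cam('scene');p,D=grab_frame('scene')
for th in ['shot_glass_0','espresso_cup_0','spice_jar_1']:
    r=regions_of(th,'scene')
    if r: print(th,r[0]['bbox'],np.percentile(cloud(C,D,r[0]['pixels']),50,axis=0).round(3))
print(close_job())"
```

```text
t 19.2333 tcp local 0.8820728947498194 1.4350975355984188 193.5689048313778
wrist cuprim 602 z 81.14223704934024 circ ((105.693115234375, -1.5903139114379883), 28.055286407470703) rect ((105.73047637939453,
wrist knob 448 z 82.51256657487212 circ ((1.5053764581680298, 1.0153965950012207), 15.260724067687988) rect ((1.2824296951293945, 
wrist ringtop 1441 z 63.15719928331259 circ ((1.000859260559082, 1.3589177131652832), 27.56252670288086) rect ((1.4544944763183594
wrist posts 226 z 48.84855978266944 circ ((129.68409729003906, 0.38160455226898193), 25.923828125) rect ((128.31472778320312, 0.51
wrist ring_mark 0.84 [305.6 162.1] 20.79213123681582 10.263737331958021
wrist knob_grip 0.86 [317.4 185.7] 0.9211949202143964 -0.15783605394570296
top cuprim 55 z 79.99222361175451 circ ((105.4532470703125, -2.8293302059173584), 28.03348159790039) rect ((105.20770263671875, -2
top ringtop 132 z 62.16190234481539 circ ((5.268037796020508, 2.360017776489258), 25.48349380493164) rect ((13.136251449584961, 5.
top posts 28 z 48.29487528616433 circ ((127.04022979736328, -0.01589488983154297), 25.69278335571289) rect ((132.20375061035156, -
top ring_mark 0.63 [366.1 251.1] 23.96503814299903 11.662164305758843
top knob_grip 0.62 [380.9 248.7] -7.765405086065934 2.587133210380122
shot_glass_0 [363.0, 185.5, 17.3, 32.8] [0.658 0.178 0.036]
espresso_cup_0 [438.4, 222.2, 39.2, 41.8] [0.7   0.03  0.036]
spice_jar_1 [437.2, 221.7, 41.5, 46.5] [0.701 0.031 0.036]
the job is handed in; nothing more can be done
None
```

The job is handed in at about 19 s: the cup stands against the stops, held by the pad at an estimated 11.7 N from its spring compression (the knob torque gave about 11.3 N), the ring setting looks unchanged, and the arm kept clear of the glass, espresso cup and spice jar, though the final picture check did not find the jar.

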